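Pull the filter cassette from a jeweller's bench dust extractor

TASK

The filter of the bench dust extractor is due for a check. First move the wooden ring clamp that was left on the extractor's flap: lay it down on the black rubber mat without dropping it. Then lift the flap well open, draw the filter cassette out by its tab and finish still holding it in the gripper, still and upright, over the middle of the steel sweeps tray, its long side in line with the tray's long side and its lower edge about 10 cm above the bench; leave the other things on the bench where they are.

Things in the scene. Friction and masses are not known exactly. Their poses are not given: they have to be found in the camera images.
- extractor: Dust extractor, fixed: grey painted steel box 200 x 200 x 80 (high). Origin: centre of its underside, on the bench; x points from the robot's side towards the flap's hinge and a round hose stub behind, z up. In its top is an open well, x from -65 to +55, y from -70 to +70, floor 8 above the bench, covered by the flap.
- cassette_slot (a point): Bottom middle of the slot in the well where the cassette stands: extractor x = -10, y = 0, z = 8. The cassette's broad faces look along extractor x; its ends are loosely held (2 mm play) between black guide ribs at |y| 44 to 70, extractor x from -26 to +6, rising to 45 above the bench; otherwise the well is empty.
- flap (a joint): Flap angle, rad: 0 shut (lying flat), grows as the front edge (on the robot's side) swings up and away about the hinge; end stop at 1.9. A stiff friction hinge (about 0.24 N m) keeps the flap at any angle it is left at.
- flap_handle (a point): Middle of the steel bar handle on the flap: round bar 11 thick and 85 long, parallel to the hinge, 35 above the flap's upper face on two end posts. With the flap shut it lies from the hinge point 135 towards extractor -x and 39 up; it swings with the flap. The flap's front edge lies 25 beyond it.
- flap_hinge (a point): Middle of the flap's hinge axis, which runs along extractor y: at extractor x = 85, y = 0, z = 80.5. The flap is an aluminium plate 160 long (towards extractor -x when shut) x 170 wide x 4 thick, 0.2 kg, its underside at 80.5 above the bench when shut. Opening turns it about extractor +y.
- ring_clamp: Jeweller's ring clamp, loose: a slim wooden hand clamp with a steel band round its middle, 142 long, 28 wide, 24 high (the last 30 at either end 24 wide), about 0.12 kg, with a thin wedge out of one end. Origin: centre of its underside; x along its length, z up. It starts lying across the shut flap, behind the handle, roughly parallel to the hinge, its underside 84.5 above the bench.
- mat: Black rubber mat, fixed on the bench: 140 (x) x 180 (y) x 4 thick. Origin: centre of its underside. It lies on one side of the extractor, the tray on the other; the sides vary.
- cassette: Filter cassette, loose, about 0.15 kg, hidden under the flap at the start: an upright aluminium plate with grey pleats, 12 thick (x) x 96 long (y) x 44 high (z), with a tab in the middle of its upper edge, 10 (x) x 30 (y), rising to 68 above its lower edge. Origin: centre of its lower edge (underside), z up. It starts with its lower edge 8 above the bench.
- cassette_tab (a point): Middle of the cassette's pull tab, 56 above its lower edge: 10 thick along cassette x, 30 along y, 24 high along z.
- tray: Sweeps tray, fixed on the bench: open steel tray 140 (x) x 180 (y) x 30 high, walls 3. Origin: centre of its underside; its long side runs along its y.
- bottle: Clear plastic water bottle, loose, upright, 62 in diameter, 200 tall. Origin: centre of its underside. To be left alone.
- mallet: Small white-headed mallet with a wooden handle, loose, lying on the bench: 220 long, 26 high, head 88 across. Origin: middle of its length on the bench; x towards the head. To be left alone.
- bench_block: Steel bench block, loose, 65 x 65 x 20. Origin: centre of its underside. To be left alone.
Mind the look-alikes: they are no part of the job. There is more than one size of the ring_clamp; the one meant has the size given above.

How it is judged:
By the outcome, as a careful person would: the job done as asked, in the order asked, and still so for the second after the job is handed in, while the arm keeps its last pose, push and grip.
It also fails if it takes over 72 s, if anything falls off the work surface, if the arm or the gripper's body presses on something with over 40 N, if the wrist force passes 120 N, or if a joint passes its speed limit or range.

ROBOT

A 7-joint arm with a two-finger parallel gripper is mounted at the origin on the work surface. World frame = base frame: x ahead of the robot, y to its left, z up, the work surface at z = 0. Lengths are in m, angles in rad, forces in N, time in s.
With the tool pointing down it reaches from about 0.4 to 0.85 m from the base axis. Payload 4.5 kg.
Tool frame: the origin (TCP) lies at the very end of the fingers, on their centre line; the grasp point (between the pads) lies 19 mm behind it; z points along the fingers, y is the line along which they close (so a half turn about z gives the same grasp; the last joint's range is limited). The gripper opens to 88 mm and grips with 3 to 60 N. Pads are 18 mm wide; open, the fingers measure 123 mm over their backs; the gripper's body (75 mm by 187 mm) begins 45 mm behind the grasp point.
Start: joints at [-1.177, 0.689, -0.195, 1.565, 0.157, 0.902, -0.215], TCP at [0.22, 0.585, 0.239] pointing down, gripper open.
Joint ranges: [-3.01, 3.01], [-0.46, 2.08], [-1.47, 1.51], [0.13, 2.56], [-1, 4.14], [0.04, 2.09], [-2.66, 2.66]. Speed limits (rad/s): [2.57, 2.57, 3.14, 3.14, 3.14, 3.14, 3.14].

INTERFACE

Orientations are given as a unit quaternion [x, y, z, w].
In Python, from plant import r, optics gives the robot as it stands.
- The arm moves only by the tool servo_tool, never from a script. Its arguments are lists of equal length, an entry for each row: "translation": the shift along the tool's x, y, z in m, a list of three; "turn": the turn, a rotation vector about the tool's x, y, z in rad, a list of three. In form: {"translation": [[dx, dy, dz], ...], "turn": [[rx, ry, rz], ...]}. A call has 1 to 10 rows; each row shifts and turns the commanded pose from where the row before left it, along the tool's axes as they then stand; what a row does not reach is not made up. A row lasts 1/8 s, in which the tool goes at most 62.5 mm and 10.7 degrees, less where a joint would pass 70% of its speed; a pose out of reach is approached as far as the arm can. A call is refused whole if a number of a shift passes 0.0625 or a number of a turn 0.188, either way. A call with a gripper value outside its range is refused whole. "grip" is the opening, from 0 (shut) to 1 (fully open), set as the call begins (left out, the last holds). The fingers move at their own pace and stop on an object; "grip_force" is the grip in N (left out, the last holds). Time passes only in rows, so rows that do not move let the fingers close. It gives the time, the measured TCP pose, the force, the opening and the grip force at its end, in the units of the state.
- r.get_state(): the state, without advancing time (a new reading comes with each control period).
- optics.snapshot(name): name is "side" or "top" or "wrist"; returns a dict with "img" (420x560x3 uint8, red, green, blue), "z_map" (420x560 float32, m along the optical axis (not along the pixel's ray), 0 where there is no reading), "mtx" (3x3 intrinsics, pixels), "R" (3x3) and "t" (3): a world point X has camera coordinates R X + t. Camera axes: x right, y down, z forward; pixel columns grow to the right and rows downward; lengths in m; the calibration is good to about 2 mm. A picture is of the moment at which its call begins.
- r.finish_job(): hands the job in; it is judged then, once.
The state is a dict: "clock": time; "q": joint angles; "qd": joint speeds; "joint_torque": joint torques, N m; "tool_pos": TCP position; "eef_rot": TCP orientation; "contact_force": force on the tool from outside, world axes, zero at the start; "moment": the same for the moment, N m; "opening": opening from 0.0 (shut) to 1.0 (fully open); "finger_force": force on a finger pad.
Only numpy, scipy, OpenCV 4.12 (cv2) and the standard library are available. Lean on these libraries where they do the work, as an engineer would, in place of code of your own. Each camera call takes 0.05 s, during which the arm holds its last target. There are 200 camera calls.

## Working session

There is one attempt and no reset: what is moved stays moved. The work goes in short steps, Python scripts to look and compute and a tool call to move; the robot and the scene stay as the last step left them, time stands still between calls to the robot, and variables do not carry over. Pictures are saved under pics/ and viewed, at most 10 in all, crops included, and the job is handed in when it is done.

Besides the shell and the picture viewer there is one more tool, called after "Emit:" by a JSON object that holds its "name" and its "arguments", one argument or row to a line. servo_tool: Moves the arm, as the interface text tells. Its arguments: {"type":"object","properties":{"translation":{"type":"array"},"turn":{"type":"array"},"grip":{"type":"number"},"grip_force":{"type":"number"}},"required":["translation","turn"]}

```bash
mkdir -p pics
cat > h.py <<'E'
import numpy as np, cv2
from plant import r, optics
from scipy.spatial.transform import Rotation as Ro
def cloud(s):
    z=s["z_map"];K=s["mtx"];v,u=np.mgrid[:z.shape[0],:z.shape[1]]
    c=np.stack([(u-K[0,2])/K[0,0]*z,(v-K[1,2])/K[1,1]*z,z],-1)
    P=(c-s["t"])@s["R"]; P[z==0]=np.nan
    return P
def save(img,n): cv2.imwrite("pics/"+n,cv2.cvtColor(img,cv2.COLOR_RGB2BGR))
def pose():
    s=r.get_state(); return np.array(s["tool_pos"]),Ro.from_quat(s["eef_rot"]),s
def need(pos,R):
    "shift in tool axes now, and turn rotvec in tool axes"
    p,q,s=pose(); return (q.inv().apply(np.array(pos)-p)).round(4),(q.inv()*R).as_rotvec().round(4)
E
python3 - <<'E'
from h import *
a=optics.snapshot("top");b=optics.snapshot("side")
np.savez("top0.npz",P=cloud(a),img=a["img"],K=a["mtx"],R=a["R"],t=a["t"])
np.savez("side0.npz",P=cloud(b),img=b["img"],K=b["mtx"],R=b["R"],t=b["t"])
save(a["img"],"top0.png");save(b["img"],"side0.png")
s=r.get_state();print(s)
E
```

```text
{'clock': 0.1, 'q': array([-1.17720723,  0.68991578, -0.19454471,  1.56620668,  0.15732556,
        0.90249463, -0.21508707]), 'qd': array([ 0.00014814, -0.00125287,  0.00032896, -0.00253548,  0.00026969,
       -0.00190791,  0.00021841]), 'joint_torque': array([-3.55462238e-03, -5.28499925e+01, -1.27142172e+00, -1.53838116e+01,
       -5.25100005e-02,  1.95938010e-03,  3.98800489e-05]), 'tool_pos': array([0.21988712, 0.58445397, 0.23798997]), 'eef_rot': array([ 1.78866733e-01,  9.83872974e-01, -8.10063603e-04, -8.65828352e-05]), 'contact_force': array([-0.68042631,  0.54693773, -0.34708985]), 'moment': array([-0.01723353, -0.02168917,  0.04832323]), 'finger_force': 0.0, 'opening': 0.997934306133301}
```

View pics/top0.png

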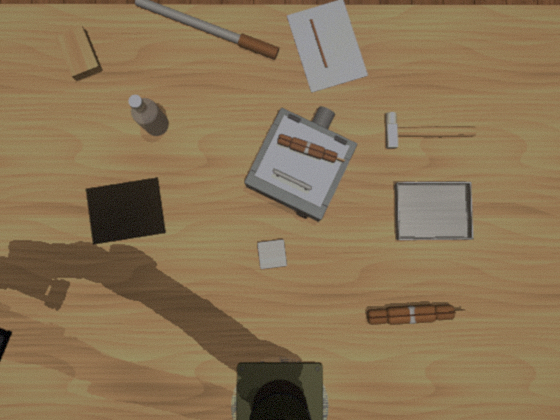

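View pics/side0.png

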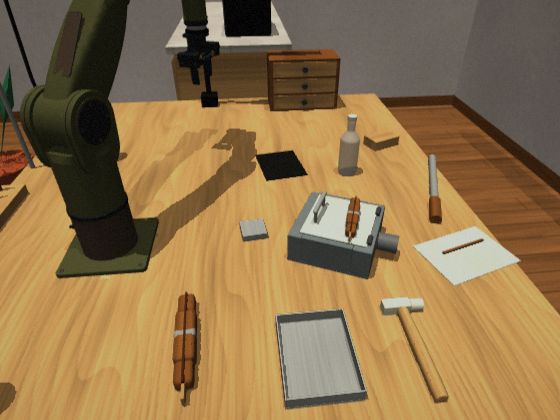

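The top view shows the clamp on the flap at (309,148), with a larger look-alike on the bench at (412,313) and a brown pencil on paper at (318,43). I also see the handle (292,179), mat (125,210), tray (433,210), bench block (272,254), bottle (150,115) and mallet (430,131). The clamp I want is the one on the flap, and I'll check its size next.

```bash
cat > m.py <<'E'
from h import *
def rect(xy,n):
    (c,s,a)=cv2.minAreaRect(xy.astype(np.float32)*1000); print(n,len(xy),"c",np.round(c,1),"size",np.round(s,1),"ang",round(a,2))
    return cv2.boxPoints((c,s,a))/1000
d=np.load("top0.npz");P=d["P"];I=d["img"]
print("cam",(-d["R"].T@d["t"]).round(3))
def box(u0,v0,u1,v1,lo,hi):
    p=P[v0:v1,u0:u1].reshape(-1,3);i=I[v0:v1,u0:u1].reshape(-1,3).astype(int);m=(p[:,2]>lo)&(p[:,2]<hi);return p[m],i[m]
p,i=box(235,95,365,225,0.07,0.086);rect(p[:,:2],"ext top");
p2=p[p[:,2]>0.0825];print("flapz",np.median(p2[:,2]));rect(p2[:,:2],"flap")
p,i=box(265,165,320,195,0.105,0.135);print(rect(p[:,:2],"handle").round(3),np.median(p[:,2]))
p,i=box(270,125,350,168,0.092,0.13);print(rect(p[:,:2],"clamp").round(3),np.percentile(p[:,2],[5,50,95]))
b=p[(i:=i)[:,0]-i[:,2]<15];print("band",b.mean(0))
p,i=box(360,295,470,330,0.008,0.06);rect(p[:,:2],"lookalike")
p,i=box(75,165,175,255,-.01,0.01);m=i.sum(1)<60;rect(p[m][:,:2],"mat");print(np.median(p[m][:,2]))
p,i=box(385,170,485,250,0.018,0.05);rect(p[:,:2],"tray rim")
p,i=box(250,235,295,275,0.012,0.04);rect(p[:,:2],"block")
p,i=box(120,85,175,140,0.02,0.3);print("bottle",p.min(0),p.max(0))
p,i=box(380,105,480,155,0.01,0.05);rect(p[:,:2],"mallet")
c=np.vstack([]) if 0 else cv2.resize(I[95:225,240:370],(780,600),interpolation=cv2.INTER_CUBIC)
save(c,"crop0.png")
E
python3 m.py
```

```text
cam [0.366 0.009 1.26 ]
ext top 4810 c [574.6 -50.1] size [200.3 200.8] ang 64.3
flapz 0.08431145068664543
flap 2581 c [574.2 -49.7] size [199.  197.5] ang 64.06
handle 204 c [529.3 -28.4] size [94.3 11.1] ang 64.57
[[ 0.504 -0.069]
 [ 0.514 -0.073]
 [ 0.555  0.012]
 [ 0.545  0.017]] 0.12461293763458897
clamp 777 c [600.4 -71.7] size [155.7  66.5] ang 87.01
[[ 0.563 -0.148]
 [ 0.63  -0.151]
 [ 0.638  0.004]
 [ 0.571  0.008]] [0.09612666 0.10742142 0.11186902]
band [ 0.60089891 -0.06384716  0.10086032]
lookalike 1505 c [ 218.8 -320.3] size [248.7  50.8] ang 88.84
mat 113 c [466.1 392.8] size [133.5 141.5] ang 9.67
0.00411773163084021
tray rim 562 c [ 467.1 -376. ] size [183.7 138.8] ang 89.99
block 725 c [362.7  17.8] size [64.8 65. ] ang 7.01
bottle [0.65403563 0.27446796 0.02061725] [0.71462215 0.33495181 0.20582758]
mallet 1210 c [ 662.8 -373.4] size [221.7  89.8] ang 87.37
```

View pics/crop0.png

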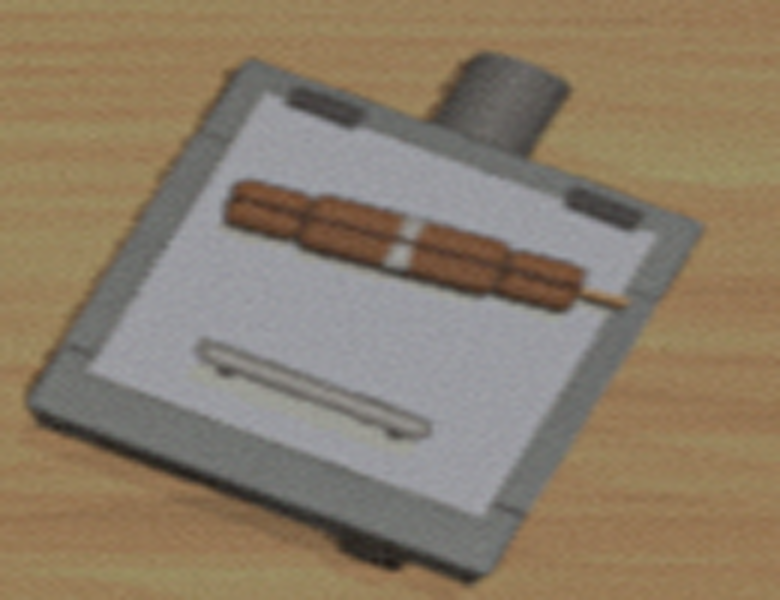

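```bash
cat >> m.py <<'E'
print("----")
p,i=box(270,125,350,168,0.088,0.13);m=(i[:,0]-i[:,2]>35)&(p[:,2]<.115);q=p[m]
k=np.linalg.norm(q[:,:2]-[.6,-.065],axis=1)<.09;print(rect(q[k][:,:2],"clamp wood").round(3))
q=q[(q[:,2]>.103)];q=q[np.linalg.norm(q[:,:2]-[.6,-.065],axis=1)<.09];print(rect(q[:,:2],"clamp top").round(3),np.median(q[:,2]))
K,R,t=d["K"],d["R"],d["t"]
m=(I[160:260,70:185].astype(int).max(2)<35).astype(np.uint8)
n,l,st,_=cv2.connectedComponentsWithStats(m);j=1+st[1:,4].argmax();v,u=np.where(l==j)
ray=np.c_[(u+70-K[0,2])/K[0,0],(v+160-K[1,2])/K[1,1],np.ones(len(u))]@R;C=-R.T@t
X=C+ray*((.004-C[2])/ray[:,2])[:,None];print(rect(X[:,:2],"mat col").round(3))
v,u=np.mgrid[170:250,385:485];
p,i=box(385,170,485,250,-.01,0.018)
E
python3 m.py | sed 1,/----/d
```

```text
clamp wood 546 c [601.2 -73.2] size [158.4  26.2] ang 71.04
[[ 0.563 -0.144]
 [ 0.588 -0.152]
 [ 0.639 -0.003]
 [ 0.615  0.006]]
clamp top 524 c [601.6 -72. ] size [155.9  26.2] ang 71.04
[[ 0.564 -0.141]
 [ 0.589 -0.15 ]
 [ 0.639 -0.003]
 [ 0.615  0.006]] 0.10809747258666134
mat col 1200 c [449.8 388.9] size [100.4 145.8] ang 9.77
[[0.388 0.452]
 [0.413 0.309]
 [0.512 0.326]
 [0.487 0.469]]
```

```bash
cat >> h.py <<'E'
from scipy.spatial.transform import Slerp
def down(yaw,tilt=0.0):
    "tool z down, tool y horizontal at heading yaw (deg)"
    a=np.radians(yaw);y=np.array([np.cos(a),np.sin(a),0]);z=np.array([0,0,-1.]);x=np.cross(y,z)
    return Ro.from_matrix(np.c_[x,y,z])
def plan(ways,start=None):
    "ways: list of (pos,R,n); prints rows"
    p,q,_=pose() 
    if start: p,q=np.array(start[0]),start[1]
    T=[];W=[]
    for pos,R,n in ways:
        S=Slerp([0,1],Ro.concatenate([q,R]));p0=p.copy();q0=q
        for k in range(1,n+1):
            pn=p0+(np.array(pos)-p0)*k/n;qn=S(k/n)
            T.append(q.inv().apply(pn-p).round(4).tolist());W.append((q.inv()*qn).as_rotvec().round(3).tolist());p,q=pn,qn
    print("T",T,"\nW",W)
def st():
    s=r.get_state();print(s["clock"],s["tool_pos"].round(4),Ro.from_quat(s["eef_rot"]).as_matrix().round(3).tolist(),"F",s["contact_force"].round(1),"op",round(s["opening"],3),"ff",s["finger_force"],"q",s["q"].round(2))
E
python3 - <<'E'
from h import *
d=np.load("top0.npz");I=d["img"].astype(int);K,R,t=d["K"],d["R"],d["t"];C=-R.T@t
def back(uv,z):
    uv=np.asarray(uv,float);ray=np.c_[(uv[:,0]-K[0,2])/K[0,0],(uv[:,1]-K[1,2])/K[1,1],np.ones(len(uv))]@R
    return C+ray*((z-C[2])/ray[:,2])[:,None]
print(I[210,80:172,:].sum(1)[::3])
sub=I[160:260,70:185];m=((sub[...,0]-sub[...,2])<18)&(sub.sum(2)<110)
m=cv2.morphologyEx(m.astype(np.uint8),cv2.MORPH_CLOSE,np.ones((5,5)));m=cv2.morphologyEx(m,cv2.MORPH_OPEN,np.ones((5,5)))
n,l,s_,_=cv2.connectedComponentsWithStats(m);j=1+s_[1:,4].argmax();v,u=np.where(l==j)
X=back(np.c_[u+70,v+160],.004);print(cv2.minAreaRect((X[:,:2]*1000).astype(np.float32)))
B=back([(87,188),(158,179),(165,233),(92,243)],.004).round(3);print(B,B.mean(0))
plan([([.5,.25,.24],down(20),9),([.6,-.065,.2],down(-19),7)])
E
```

```text
[307 324 325 114  77 105 123  72  99  99  69  85  87  92 101  82  93  95
 113 104  79  70 102 106  99  89 106 114 352 354 347]
((468.4506530761719, 377.67510986328125), (135.0666046142578, 174.7865753173828), 8.88998794555664)
[[0.524 0.473 0.004]
 [0.547 0.299 0.004]
 [0.413 0.279 0.004]
 [0.389 0.457 0.004]] [0.46825 0.377   0.004  ]
T [[-0.0422, -0.0238, -0.0002], [-0.0443, -0.0197, -0.0002], [-0.046, -0.0154, -0.0002], [-0.0472, -0.0109, -0.0002], [-0.0481, -0.0063, -0.0002], [-0.0484, -0.0017, -0.0002], [-0.0484, 0.0029, -0.0002], [-0.0479, 0.0076, -0.0002], [-0.0469, 0.0121, -0.0002], [-0.0472, -0.002, 0.0057], [-0.0471, 0.0026, 0.0057], [-0.0467, 0.0072, 0.0057], [-0.0457, 0.0117, 0.0057], [-0.0444, 0.0161, 0.0057], [-0.0426, 0.0203, 0.0057], [-0.0405, 0.0243, 0.0057]] 
W [[-0.0, 0.0, 0.096], [-0.0, 0.0, 0.096], [-0.0, 0.0, 0.096], [-0.0, 0.0, 0.096], [-0.0, 0.0, 0.096], [-0.0, 0.0, 0.096], [-0.0, 0.0, 0.096], [-0.0, 0.0, 0.096], [-0.0, 0.0, 0.096], [0.0, -0.0, 0.097], [0.0, -0.0, 0.097], [0.0, -0.0, 0.097], [0.0, -0.0, 0.097], [0.0, -0.0, 0.097], [0.0, -0.0, 0.097], [0.0, -0.0, 0.097]]
```

The mat centre is (0.468,0.377), with its long axis at about 98°. The clamp on the flap measures 26 mm across and 142 mm plus the wedge, which matches. The bench one is about 249 mm long, so it's the look-alike. Moving above the clamp.

Emit:
{"name": "servo_tool", "arguments": {
  "translation": [
    [-0.042, -0.024, 0],
    [-0.044, -0.02, 0],
    [-0.046, -0.015, 0],
    [-0.047, -0.011, 0],
    [-0.048, -0.006, 0],
    [-0.048, -0.002, 0],
    [-0.048, 0.003, 0],
    [-0.048, 0.008, 0],
    [-0.047, 0.012, 0]
  ],
  "turn": [
    [0, 0, 0.096],
    [0, 0, 0.096],
    [0, 0, 0.096],
    [0, 0, 0.096],
    [0, 0, 0.096],
    [0, 0, 0.096],
    [0, 0, 0.096],
    [0, 0, 0.096],
    [0, 0, 0.096]
  ],
  "grip": 0.65
}}

```text
clock: 1.23
tool_pos: [0.4996, 0.2498, 0.2385]
eef_rot: [0.576, 0.818, -0.0, -0.0]
contact_force: [1.0, -0.3, 0.1]
opening: 0.648
finger_force: 0.0
```

Emit:
{"name": "servo_tool", "arguments": {
  "translation": [
    [-0.047, -0.002, 0.006],
    [-0.047, 0.003, 0.006],
    [-0.047, 0.007, 0.006],
    [-0.046, 0.012, 0.006],
    [-0.044, 0.016, 0.006],
    [-0.043, 0.02, 0.006],
    [-0.04, 0.024, 0.006],
    [0, 0, 0],
    [0, 0, 0]
  ],
  "turn": [
    [0, 0, 0.097],
    [0, 0, 0.097],
    [0, 0, 0.097],
    [0, 0, 0.097],
    [0, 0, 0.097],
    [0, 0, 0.097],
    [0, 0, 0.097],
    [0, 0, 0],
    [0, 0, 0]
  ]
}}

```text
clock: 2.35
tool_pos: [0.598, -0.0627, 0.1963]
eef_rot: [0.814, 0.581, -0.0, -0.001]
contact_force: [0.5, 0.4, -0.1]
opening: 0.649
finger_force: 0.0
```

Run:
```python
from h import *
st()
s=optics.snapshot("wrist");P=cloud(s);I=s["img"].astype(int)
save(s["img"],"w1.png")
m=(P[...,2]>.09)&(P[...,2]<.116)&(I[...,0]-I[...,2]>35)&(np.hypot(P[...,0]-.6,P[...,1]+.065)<.1)
q=P[m];print(len(q),cv2.minAreaRect((q[:,:2]*1000).astype(np.float32)),np.percentile(q[:,2],[50,98]))
h=(P[...,2]>.117)&(P[...,2]<.13)&(np.hypot(P[...,0]-.53,P[...,1]+.0285)<.08);q=P[h];print("handle",len(q),cv2.minAreaRect((q[:,:2]*1000).astype(np.float32)) if len(q) else "")
plan([([.602,-.065,.0875],down(-19),6)])
```

```text
2.35 [ 0.598  -0.0627  0.1963] [[0.325, 0.946, -0.001], [0.946, -0.325, 0.001], [0.001, -0.001, -1.0]] F [ 0.5  0.4 -0.1] op 0.649 ff 0.0 q [-0.06  0.71  0.15  1.69 -0.14  0.75 -0.17]
4884 ((602.0696411132812, -70.7573471069336), (160.34922790527344, 27.317005157470703), 70.48715209960938) [0.10660339 0.10878211]
handle 1794 ((529.6870727539062, -25.725872039794922), (94.14240264892578, 11.17393684387207), 64.32597351074219)
T [[-0.0003, 0.0008, 0.0182], [-0.0003, 0.0008, 0.0182], [-0.0003, 0.0008, 0.0182], [-0.0003, 0.0008, 0.0182], [-0.0003, 0.0008, 0.0182], [-0.0003, 0.0008, 0.0182]] 
W [[-0.0, -0.0, 0.0], [-0.0, -0.0, 0.0], [-0.0, -0.0, 0.0], [-0.0, -0.0, 0.0], [-0.0, -0.0, 0.0], [-0.0, -0.0, 0.0]]
```

View pics/w1.png

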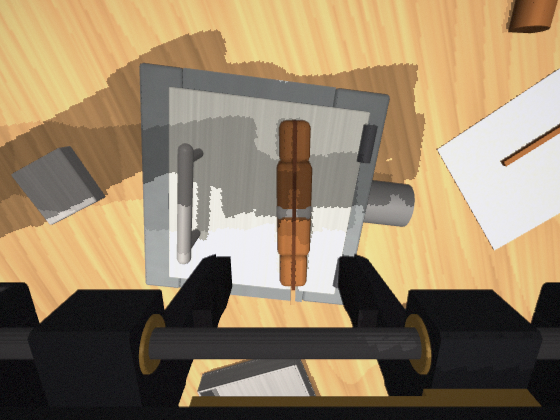

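The wrist view shows the clamp lying between the fingers, body from (294,120) to (294,285), with the wedge pointing towards the near end and the handle to the left (185,205). It's clear to descend.

Emit:
{"name": "servo_tool", "arguments": {
  "translation": [
    [0, 0.002, 0.02],
    [0, 0.002, 0.02],
    [0, 0.001, 0.02],
    [0, 0.001, 0.02],
    [0, 0, 0.018],
    [0, 0, 0.01],
    [0, 0, 0]
  ],
  "turn": [
    [0, 0, 0],
    [0, 0, 0],
    [0, 0, 0],
    [0, 0, 0],
    [0, 0, 0],
    [0, 0, 0],
    [0, 0, 0]
  ]
}}

```text
clock: 3.28
tool_pos: [0.6036, -0.0651, 0.0881]
eef_rot: [0.814, 0.581, -0.0, -0.001]
contact_force: [-0.5, 0.3, -1.0]
opening: 0.651
finger_force: 0.0
```

Emit:
{"name": "servo_tool", "arguments": {
  "translation": [
    [0, 0, 0],
    [0, 0, 0],
    [0, 0, 0],
    [0, 0, 0],
    [0, 0, 0],
    [0, 0, 0]
  ],
  "turn": [
    [0, 0, 0],
    [0, 0, 0],
    [0, 0, 0],
    [0, 0, 0],
    [0, 0, 0],
    [0, 0, 0]
  ],
  "grip": 0,
  "grip_force": 20
}}

```text
clock: 4.03
tool_pos: [0.6043, -0.0656, 0.0891]
eef_rot: [0.814, 0.581, 0.0, 0.0]
contact_force: [-0.4, 0.7, 5.3]
opening: 0.318
finger_force: 20.0
```

Run:
```python
from h import *
st()
plan([([.604,-.065,.16],down(-19),3),([.468,.381,.12],down(8),11),([.468,.381,.03],down(8),5)])
```

```text
4.025 [ 0.6043 -0.0656  0.0891] [[0.326, 0.945, 0.001], [0.945, -0.326, -0.0], [0.0, 0.001, -1.0]] F [-0.4  0.7  5.3] op 0.318 ff 19.999801700469106 q [-0.03  0.87  0.11  1.74 -0.17  0.54 -0.15]
T [[0.0002, -0.0001, -0.0236], [0.0002, -0.0002, -0.0236], [0.0002, -0.0002, -0.0236], [0.0343, -0.0249, 0.0036], [0.0353, -0.0234, 0.0036], [0.0363, -0.0219, 0.0036], [0.0372, -0.0203, 0.0036], [0.0381, -0.0187, 0.0036], [0.0388, -0.017, 0.0036], [0.0395, -0.0154, 0.0036], [0.0401, -0.0136, 0.0036], [0.0407, -0.0119, 0.0036], [0.0412, -0.0102, 0.0036], [0.0416, -0.0084, 0.0036], [-0.0, 0.0, 0.018], [-0.0, 0.0, 0.018], [0.0, 0.0, 0.018], [-0.0, 0.0, 0.018], [-0.0, 0.0, 0.018]] 
W [[0.0, -0.0, -0.0], [0.0, -0.0, -0.0], [0.0, -0.0, -0.0], [0.0, -0.0, -0.043], [0.0, -0.0, -0.043], [0.0, -0.0, -0.043], [0.0, -0.0, -0.043], [0.0, -0.0, -0.043], [0.0, -0.0, -0.043], [0.0, -0.0, -0.043], [0.0, -0.0, -0.043], [0.0, -0.0, -0.043], [0.0, -0.0, -0.043], [0.0, -0.0, -0.043], [-0.0, -0.0, 0.0], [-0.0, -0.0, 0.0], [-0.0, -0.0, -0.0], [-0.0, -0.0, 0.0], [-0.0, -0.0, 0.0]]
```

Emit:
{"name": "servo_tool", "arguments": {
  "translation": [
    [0, 0, -0.012],
    [0, 0, -0.026],
    [0, 0, -0.034],
    [0.034, -0.025, 0],
    [0.035, -0.023, 0],
    [0.036, -0.022, 0],
    [0.037, -0.02, 0],
    [0.038, -0.019, 0],
    [0.039, -0.017, 0]
  ],
  "turn": [
    [0, 0, 0],
    [0, 0, 0],
    [0, 0, 0],
    [0, 0, -0.043],
    [0, 0, -0.043],
    [0, 0, -0.043],
    [0, 0, -0.043],
    [0, 0, -0.043],
    [0, 0, -0.043]
  ]
}}

```text
clock: 5.15
tool_pos: [0.529, 0.1779, 0.1611]
eef_rot: [0.732, 0.681, 0.0, -0.0]
contact_force: [0.1, -0.1, 0.3]
opening: 0.318
finger_force: 20.0
```

Emit:
{"name": "servo_tool", "arguments": {
  "translation": [
    [0.039, -0.015, 0.01],
    [0.04, -0.014, 0.01],
    [0.041, -0.012, 0.01],
    [0.041, -0.01, 0.01],
    [0.042, -0.008, 0.01],
    [0, 0, 0],
    [0, 0, 0]
  ],
  "turn": [
    [0, 0, -0.043],
    [0, 0, -0.043],
    [0, 0, -0.043],
    [0, 0, -0.043],
    [0, 0, -0.043],
    [0, 0, 0],
    [0, 0, 0]
  ]
}}

```text
clock: 6.02
tool_pos: [0.4683, 0.3785, 0.1109]
eef_rot: [0.656, 0.755, -0.0, 0.0]
contact_force: [0.4, -0.9, -0.4]
opening: 0.316
finger_force: 20.0
```

Run:
```python
from h import *
st()
s=optics.snapshot("side");save(s["img"],"s1.png")
print(need([.468,.381,.0095],down(8)))
```

```text
6.025 [0.4683 0.3785 0.1109] [[-0.14, 0.99, 0.0], [0.99, 0.14, -0.001], [-0.001, 0.0, -1.0]] F [ 0.4 -0.9 -0.4] op 0.316 ff 19.999543998856097 q [-0.81  0.83  0.1   1.75 -0.14  0.57 -0.49]
(array([ 0.0035, -0.0004,  0.1016]), array([ 0.0005,  0.0013, -0.0005]))
```

View pics/s1.png

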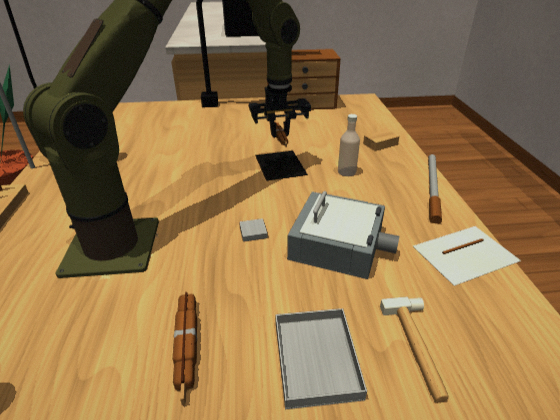

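The clamp is held level at (281,132) above the mat (281,165), and the flap is clear. Lowering slowly onto the mat.

Emit:
{"name": "servo_tool", "arguments": {
  "translation": [
    [0.002, 0, 0.025],
    [0.001, 0, 0.025],
    [0, 0, 0.02],
    [0, 0, 0.015],
    [0, 0, 0.008],
    [0, 0, 0.005],
    [0, 0, 0.002],
    [0, 0, 0]
  ],
  "turn": [
    [0, 0, 0],
    [0, 0, 0],
    [0, 0, 0],
    [0, 0, 0],
    [0, 0, 0],
    [0, 0, 0],
    [0, 0, 0],
    [0, 0, 0]
  ]
}}

```text
clock: 7.08
tool_pos: [0.4678, 0.3825, 0.011]
eef_rot: [0.656, 0.755, 0.0, 0.0]
contact_force: [-0.0, 0.6, -0.2]
opening: 0.314
finger_force: 20.0
```

Emit:
{"name": "servo_tool", "arguments": {
  "translation": [
    [0, 0, 0.001],
    [0, 0, 0.001],
    [0, 0, 0.001],
    [0, 0, 0]
  ],
  "turn": [
    [0, 0, 0],
    [0, 0, 0],
    [0, 0, 0],
    [0, 0, 0]
  ]
}}

```text
clock: 7.58
tool_pos: [0.4677, 0.3824, 0.0086]
eef_rot: [0.656, 0.755, 0.0, -0.0]
contact_force: [-1.7, -0.8, 6.1]
opening: 0.316
finger_force: 20.0
```

Emit:
{"name": "servo_tool", "arguments": {
  "translation": [
    [0, 0, 0],
    [0, 0, 0],
    [0, 0, 0],
    [0, 0, 0],
    [0, 0, -0.005],
    [0, 0, -0.015],
    [0, 0, -0.03],
    [0, 0, -0.05],
    [0, 0, -0.06],
    [0, 0, -0.04]
  ],
  "turn": [
    [0, 0, 0],
    [0, 0, 0],
    [0, 0, 0],
    [0, 0, 0],
    [0, 0, 0],
    [0, 0, 0],
    [0, 0, 0],
    [0, 0, 0],
    [0, 0, 0],
    [0, 0, 0]
  ],
  "grip": 0.55
}}

```text
clock: 8.82
tool_pos: [0.4683, 0.3827, 0.2118]
eef_rot: [0.656, 0.755, 0.002, 0.0]
contact_force: [-0.4, 0.1, -0.1]
opening: 0.549
finger_force: 0.0
```

Run:
```python
from h import *
st()
s=optics.snapshot("wrist");P=cloud(s);I=s["img"].astype(int)
m=(P[...,2]>.008)&(P[...,2]<.04)&(I[...,0]-I[...,2]>20)&(np.hypot(P[...,0]-.468,P[...,1]-.38)<.11)
q=P[m];print(len(q),cv2.minAreaRect((q[:,:2]*1000).astype(np.float32)),np.percentile(q[:,2],[50,98]))
# extractor pose refined from the first top view
d=np.load("top0.npz");P=d["P"]
c=np.array([.5746,-.0501]);a=np.radians(-25.6);x=np.array([np.cos(a),np.sin(a)]);
print("handle",c-.05*x,"cass",c-.01*x)
g=np.r_[c-.05*x,.1195]   # bar centre
plan([([.52,.15,.22],down(-10),5),([g[0],g[1],.18],down(-25.6),5),([g[0],g[1],.1005],down(-25.6),4)])
```

```text
8.825 [0.4683 0.3827 0.2118] [[-0.14, 0.99, 0.003], [0.99, 0.14, 0.003], [0.002, 0.004, -1.0]] F [-0.4  0.1 -0.1] op 0.549 ff 0.0 q [-0.84  0.69  0.13  1.67 -0.12  0.78 -0.51]
2818 ((467.74560546875, 377.59967041015625), (27.50871467590332, 160.06600952148438), 7.434345245361328) [0.02605973 0.02845787]
handle [ 0.52950837 -0.02849571] cass [ 0.56558167 -0.04577914]
T [[-0.0478, 0.0032, -0.001], [-0.0475, 0.0062, -0.0009], [-0.047, 0.0092, -0.0009], [-0.0463, 0.0122, -0.0008], [-0.0455, 0.0151, -0.0008], [-0.0348, 0.0081, 0.008], [-0.0343, 0.01, 0.008], [-0.0337, 0.0118, 0.008], [-0.0331, 0.0136, 0.008], [-0.0323, 0.0154, 0.008], [0.0, 0.0, 0.0199], [0.0, 0.0, 0.0199], [0.0, 0.0, 0.0199], [0.0, 0.0, 0.0199]] 
W [[0.002, -0.002, 0.063], [0.002, -0.002, 0.063], [0.002, -0.002, 0.063], [0.002, -0.002, 0.063], [0.002, -0.002, 0.063], [-0.0, -0.0, 0.054], [-0.0, -0.0, 0.054], [-0.0, -0.0, 0.054], [-0.0, -0.0, 0.054], [-0.0, -0.0, 0.054], [-0.0, 0.0, 0.0], [-0.0, 0.0, 0.0], [-0.0, 0.0, 0.0], [-0.0, 0.0, 0.0]]
```

The clamp lies on the mat, centred on (0.468,0.378) with its top at 0.028. Next, the handle.

Emit:
{"name": "servo_tool", "arguments": {
  "translation": [
    [-0.048, 0.003, 0],
    [-0.048, 0.006, 0],
    [-0.047, 0.009, 0],
    [-0.046, 0.012, 0],
    [-0.046, 0.015, 0],
    [-0.035, 0.008, 0.008],
    [-0.034, 0.01, 0.008],
    [-0.034, 0.012, 0.008],
    [-0.033, 0.014, 0.006],
    [-0.032, 0.015, 0]
  ],
  "turn": [
    [0.002, -0.002, 0.063],
    [0, 0, 0.063],
    [0, 0, 0.063],
    [0, 0, 0.063],
    [0, 0, 0.063],
    [0, 0, 0.054],
    [0, 0, 0.054],
    [0, 0, 0.054],
    [0, 0, 0.054],
    [0, 0, 0.054]
  ],
  "grip": 0.45
}}

```text
clock: 10.12
tool_pos: [0.526, -0.0325, 0.1788]
eef_rot: [0.846, 0.533, -0.001, 0.0]
contact_force: [-0.4, 0.7, 0.7]
opening: 0.45
finger_force: 0.0
```

Emit:
{"name": "servo_tool", "arguments": {
  "translation": [
    [0, 0, 0],
    [0, 0, 0]
  ],
  "turn": [
    [0, 0, 0],
    [0, 0, 0]
  ]
}}

```text
clock: 10.38
tool_pos: [0.5263, -0.0305, 0.1789]
eef_rot: [0.845, 0.534, -0.001, 0.0]
contact_force: [-0.4, 1.3, 0.9]
opening: 0.451
finger_force: 0.0
```

Run:
```python
from h import *
st()
s=optics.snapshot("wrist");P=cloud(s)
h=(P[...,2]>.115)&(P[...,2]<.13)&(np.hypot(P[...,0]-.53,P[...,1]+.0285)<.07);q=P[h];print("handle",len(q),cv2.minAreaRect((q[:,:2]*1000).astype(np.float32)),np.percentile(q[:,2],[50,98]))
print(need([.5295,-.028,.1005],down(-25.6)))
```

```text
10.375 [ 0.5263 -0.0305  0.1789] [[0.429, 0.903, -0.001], [0.903, -0.429, -0.001], [-0.002, -0.001, -1.0]] F [-0.4  1.3  0.9] op 0.451 ff 0.0 q [-0.15  0.66  0.19  1.93 -0.22  0.57 -0.25]
handle 1886 ((529.76904296875, -25.850696563720703), (94.07665252685547, 10.438676834106445), 64.28704833984375) [0.12317916 0.12491491]
(array([0.0032, 0.0021, 0.0783]), array([-0.0008,  0.0014,  0.0049]))
```

Emit:
{"name": "servo_tool", "arguments": {
  "translation": [
    [0.002, 0.001, 0.02],
    [0.002, 0.001, 0.02],
    [0, 0, 0.02],
    [0, 0, 0.012],
    [0, 0, 0.006],
    [0, 0, 0]
  ],
  "turn": [
    [0, 0, 0.003],
    [0, 0, 0.002],
    [0, 0, 0],
    [0, 0, 0],
    [0, 0, 0],
    [0, 0, 0]
  ]
}}

```text
clock: 11.18
tool_pos: [0.5297, -0.0285, 0.1004]
eef_rot: [0.847, 0.532, -0.001, 0.0]
contact_force: [0.0, -0.5, 0.4]
opening: 0.45
finger_force: 0.0
```

Emit:
{"name": "servo_tool", "arguments": {
  "translation": [
    [0, 0, 0],
    [0, 0, 0],
    [0, 0, 0],
    [0, 0, 0],
    [0, 0, 0],
    [0, 0, 0]
  ],
  "turn": [
    [0, 0, 0],
    [0, 0, 0],
    [0, 0, 0],
    [0, 0, 0],
    [0, 0, 0],
    [0, 0, 0]
  ],
  "grip": 0,
  "grip_force": 15
}}

```text
clock: 11.92
tool_pos: [0.5292, -0.0285, 0.1006]
eef_rot: [0.847, 0.532, -0.002, 0.0]
contact_force: [-3.2, 0.4, 6.6]
opening: 0.11
finger_force: 14.3
```

Run:
```python
from h import *
st()
p,q,_=pose()
a=np.radians(-25.6);x=np.array([np.cos(a),np.sin(a),0]);z=np.array([0,0,1.]);y=np.cross(z,x)
G0=p+q.apply([0,0,-.019])          # grasp point
H=np.r_[np.array([.5746,-.0501])+.085*x[:2],.0805]
v=G0-H;print("rel",v@x,v@y,v[2], "bar -0.135,0,.039")
ways=[]
ths=np.arange(1,19)*.1
v=np.array([-.135*x[0],-.135*x[1],.039])+y*(v@y)
off=G0-H-v
for th in ths:
    w=Ro.from_rotvec(y*th).apply(v)+H+off*0
    R=Ro.from_rotvec(y*np.interp(th,[.6,1.8],[0,.23]))*down(-25.6)
    ways.append((w+R.apply([0,0,.019]),R,1))
plan(ways)
print(ways[-1][0])
```

```text
11.925 [ 0.5292 -0.0285  0.1006] [[0.434, 0.901, -0.003], [0.901, -0.434, -0.002], [-0.003, -0.002, -1.0]] F [-3.2  0.4  6.6] op 0.11 ff 14.286848148331046 q [-0.12  0.79  0.14  1.97 -0.25  0.4  -0.23]
rel -0.13524573205551021 -8.5966206887594e-05 0.03911905620443677 bar -0.135,0,.039
T [[0.0, 0.0048, -0.0132], [-0.0, 0.0059, -0.0128], [-0.0, 0.0071, -0.0121], [-0.0, 0.0083, -0.0113], [0.0, 0.0094, -0.0105], [-0.0, 0.0104, -0.0095], [0.0, 0.0109, -0.0084], [-0.0, 0.0115, -0.0074], [-0.0, 0.0121, -0.0065], [0.0, 0.0126, -0.0054], [-0.0, 0.013, -0.0044], [-0.0, 0.0133, -0.0033], [0.0, 0.0135, -0.0022], [-0.0, 0.0136, -0.001], [0.0, 0.0137, 0.0001], [0.0, 0.0136, 0.0012], [0.0, 0.0135, 0.0024], [-0.0, 0.0132, 0.0035]] 
W [[-0.002, 0.003, -0.002], [-0.0, -0.0, 0.0], [0.0, -0.0, -0.0], [0.0, 0.0, 0.0], [-0.0, -0.0, 0.0], [0.0, -0.0, -0.0], [0.019, -0.0, -0.0], [0.019, 0.0, 0.0], [0.019, -0.0, 0.0], [0.019, 0.0, -0.0], [0.019, 0.0, -0.0], [0.019, -0.0, 0.0], [0.019, 0.0, 0.0], [0.019, -0.0, -0.0], [0.019, 0.0, 0.0], [0.019, 0.0, 0.0], [0.019, -0.0, -0.0], [0.019, 0.0, -0.0]]
[ 0.70922518 -0.1146969   0.18460889]
```

Emit:
{"name": "servo_tool", "arguments": {
  "translation": [
    [0, 0.002, -0.006],
    [0, 0.003, -0.007],
    [0, 0.006, -0.013],
    [0, 0.007, -0.012],
    [0, 0.008, -0.011],
    [0, 0.009, -0.011],
    [0, 0.01, -0.009],
    [0, 0, 0]
  ],
  "turn": [
    [0, 0, 0],
    [0, 0, 0],
    [0, 0, 0],
    [0, 0, 0],
    [0, 0, 0],
    [0, 0, 0],
    [0, 0, 0],
    [0, 0, 0]
  ]
}}

```text
clock: 12.92
tool_pos: [0.5741, -0.0502, 0.1703]
eef_rot: [0.847, 0.531, 0.001, 0.004]
contact_force: [5.0, -2.0, -7.2]
opening: 0.101
finger_force: 15.4
```

```bash
cat > arc.py <<'E'
import sys
from h import *
st()
p,q,_=pose()
a=np.radians(-25.6);x=np.array([np.cos(a),np.sin(a),0]);z=np.array([0,0,1.]);y=np.cross(z,x)
H=np.r_[np.array([.5746,-.0501])+.085*x[:2],.0805]
v=p+q.apply([0,0,-.019])-H
t0=np.arctan2(.039,.135);th0=np.pi-np.arctan2(v[2],v@x)-t0;print("rel",v@x,v@y,v[2],"r",np.hypot(v@x,v[2]),"(.1405) theta",th0)
ways=[]
for th in np.arange(th0+.1,float(sys.argv[1])+.02,.1):
    w=Ro.from_rotvec(y*th).apply(np.array([-.135*x[0],-.135*x[1],.039]))+H
    R=Ro.from_rotvec(y*np.interp(th,[.6,1.8],[0,.23]))*down(-25.6)
    ways.append((w+R.apply([0,0,.019]),R,1))
if ways: plan(ways)
E
python3 arc.py 1.8
```

```text
12.925 [ 0.5741 -0.0502  0.1703] [[0.435, 0.9, 0.006], [0.9, -0.435, -0.005], [-0.002, 0.007, -1.0]] F [ 5.  -2.  -7.2] op 0.101 ff 15.381100326776505 q [-0.11  0.72  0.2   1.8  -0.21  0.63 -0.24]
rel -0.08559285068374174 -0.00024366082242458775 0.10879702104701729 r 0.13843022746811634 (.1405) theta 0.6229730306747298
T [[0.0003, 0.0097, -0.0097], [0.0, 0.0117, -0.0072], [0.0, 0.0122, -0.0062], [-0.0, 0.0127, -0.0052], [-0.0, 0.0131, -0.0041], [0.0, 0.0134, -0.003], [-0.0, 0.0136, -0.0019], [0.0, 0.0137, -0.0008], [-0.0, 0.0137, 0.0004], [0.0, 0.0136, 0.0015], [-0.0, 0.0134, 0.0026]] 
W [[0.031, 0.002, -0.003], [0.019, -0.0, -0.0], [0.019, 0.0, 0.0], [0.019, -0.0, -0.0], [0.019, -0.0, 0.0], [0.019, 0.0, 0.0], [0.019, 0.0, 0.0], [0.019, -0.0, 0.0], [0.019, -0.0, -0.0], [0.019, 0.0, -0.0], [0.019, 0.0, 0.0]]
```

Emit:
{"name": "servo_tool", "arguments": {
  "translation": [
    [0, 0.01, -0.009],
    [0, 0.012, -0.007],
    [0, 0.012, -0.006],
    [0, 0.013, -0.005],
    [0, 0.013, -0.004],
    [0, 0.013, -0.003],
    [0, 0, 0]
  ],
  "turn": [
    [0.02, 0, 0],
    [0.019, 0, 0],
    [0.019, 0, 0],
    [0.019, 0, 0],
    [0.019, 0, 0],
    [0.019, 0, 0],
    [0, 0, 0]
  ]
}}

```text
clock: 13.8
tool_pos: [0.638, -0.0813, 0.1988]
eef_rot: [0.846, 0.531, -0.032, -0.047]
contact_force: [1.3, -0.3, -8.5]
opening: 0.104
finger_force: 15.5
```

```bash
python3 arc.py 1.8;python3 - <<'E'
from h import *
s=optics.snapshot("side");save(cv2.resize(s["img"][100:290,200:460],(780,570)),"s2.png")
E
```

```text
13.8 [ 0.638  -0.0813  0.1988] [[0.435, 0.895, -0.104], [0.901, -0.432, 0.046], [-0.003, -0.114, -0.993]] F [ 1.3 -0.3 -8.5] op 0.104 ff 15.467901527881622 q [-0.02  0.82  0.2   1.44 -0.21  1.01 -0.21]
rel -0.012220055272646415 -0.0006745680961056661 0.13715351791920277 r 0.13769683085851908 (.1405) theta 1.2007011284981708
T [[0.0008, 0.0129, -0.0049], [0.0, 0.0136, -0.001], [0.0, 0.0137, 0.0001], [-0.0, 0.0136, 0.0012], [0.0, 0.0135, 0.0024], [0.0, 0.0132, 0.0035]] 
W [[0.02, 0.003, -0.003], [0.019, 0.0, 0.0], [0.019, -0.0, 0.0], [0.019, 0.0, -0.0], [0.019, 0.0, 0.0], [0.019, -0.0, -0.0]]
```

View pics/s2.png

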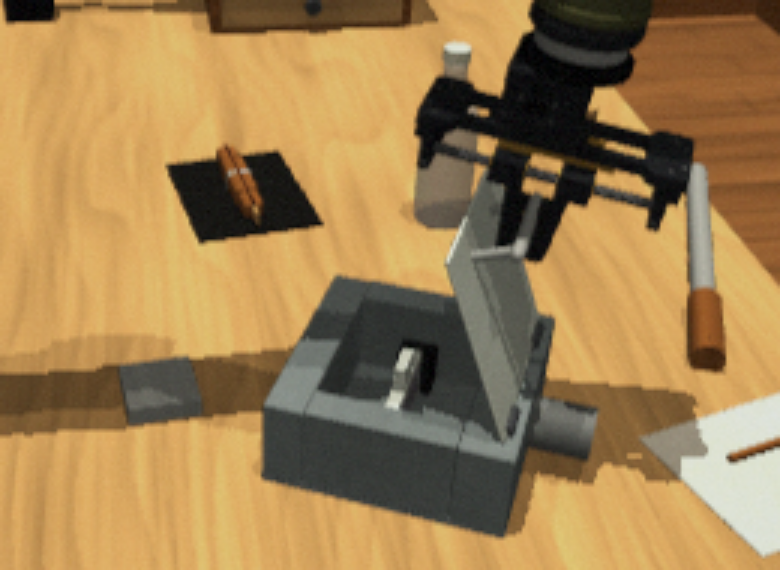

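The flap is up at about 1.2 rad with the bar held at (520,245). The cassette's tab is visible in the well at (405,370), and the clamp is on the mat. Continuing the arc.

Emit:
{"name": "servo_tool", "arguments": {
  "translation": [
    [0, 0.013, -0.004],
    [0, 0.013, -0.001],
    [0, 0.014, 0],
    [0, 0.013, 0.001],
    [0, 0.013, 0.002],
    [0, 0.011, 0.003],
    [0, 0, 0]
  ],
  "turn": [
    [0.02, 0, 0],
    [0.02, 0, 0],
    [0.02, 0, 0],
    [0.02, 0, 0],
    [0.02, 0, 0],
    [0.019, 0, 0],
    [0, 0, 0]
  ]
}}

```text
clock: 14.72
tool_pos: [0.7041, -0.1133, 0.1847]
eef_rot: [0.841, 0.528, -0.065, -0.099]
contact_force: [-2.5, 0.9, -8.7]
opening: 0.107
finger_force: 15.5
```

```bash
python3 arc.py 1.85;python3 - <<'E'
from h import *
s=optics.snapshot("side");P=cloud(s)
a=np.radians(-25.6);x=np.array([np.cos(a),np.sin(a),0]);y=np.array([-x[1],x[0],0])
E=(P-[.5746,-.0501,0])@np.c_[x,y,[0,0,1]]
m=(E[...,2]>.1)&(E[...,2]<.2)&(E[...,1]<-.05)&(E[...,1]>-.084)&(abs(E[...,0]-.1)<.05)
q=E[m];f=np.polyfit(q[:,2],q[:,0],1);print(len(q),"flap theta",np.pi/2+np.arctan(f[0]),f)
E
```

```text
14.725 [ 0.7041 -0.1133  0.1847] [[0.434, 0.875, -0.213], [0.901, -0.423, 0.098], [-0.004, -0.234, -0.972]] F [-2.5  0.9 -8.7] op 0.107 ff 15.494895279407501 q [ 0.06  1.01  0.19  1.02 -0.22  1.36 -0.2 ]
rel 0.06353133022622613 -0.000987147319655026 0.12266447326325898 r 0.13814051875270547 (.1405) theta 1.7674508260154589
T [[0.0011, 0.0141, 0.0017]] 
W [[-0.007, 0.004, -0.003]]
66 flap theta 1.7678659693489152 [0.19966107 0.06854693]
```

Emit:
{"name": "servo_tool", "arguments": {
  "translation": [
    [0, 0, 0],
    [0, 0, 0],
    [0, 0, 0],
    [0, 0, -0.01],
    [0, 0, -0.02],
    [0, 0, -0.03],
    [0, 0, -0.035],
    [0, 0, -0.025],
    [0, 0, 0]
  ],
  "turn": [
    [0, 0, 0],
    [0, 0, 0],
    [0, 0, 0],
    [0, 0, 0],
    [0, 0, 0],
    [0, 0, 0],
    [0, 0, 0],
    [0, 0, 0],
    [0, 0, 0]
  ],
  "grip": 0.24
}}

```text
clock: 15.9
tool_pos: [0.7317, -0.1255, 0.3054]
eef_rot: [0.841, 0.528, -0.061, -0.096]
contact_force: [-0.4, 0.1, -0.1]
opening: 0.24
finger_force: 0.0
```

Run:
```python
from h import *
st()
s=optics.snapshot("side");P=cloud(s)
a=np.radians(-25.6);x=np.array([np.cos(a),np.sin(a),0]);y=np.array([-x[1],x[0],0])
E=(P-[.5746,-.0501,0])@np.c_[x,y,[0,0,1]]
m=(E[...,2]>.1)&(E[...,2]<.2)&(E[...,1]<-.05)&(E[...,1]>-.084)&(abs(E[...,0]-.1)<.05)
q=E[m];f=np.polyfit(q[:,2],q[:,0],1);print(len(q),"flap theta",np.pi/2+np.arctan(f[0]))
for n in ("side","top"):
    s=optics.snapshot(n);E=(cloud(s)-[.5746,-.0501,0])@np.c_[x,y,[0,0,1]]
    m=(E[...,2]>.055)&(E[...,2]<.079)&(abs(E[...,0]+.01)<.03)&(abs(E[...,1])<.04);q=E[m];print(n,len(q),q.min(0) if len(q) else "",q.max(0) if len(q) else "")
    t=q[q[:,2]>.07] if len(q) else q
    if len(t): print(t.mean(0),cv2.minAreaRect((t[:,:2]*1000).astype(np.float32)))
c=np.array([.5746,-.0501])-.01*x[:2]
plan([([.645,-.085,.29],Ro.from_rotvec(y*.1)*down(-25.6),3),([c[0],c[1],.24],down(-25.6),4),([c[0],c[1],.12],down(-25.6),5)])
```

```text
15.9 [ 0.7317 -0.1255  0.3054] [[0.434, 0.877, -0.205], [0.901, -0.423, 0.097], [-0.002, -0.227, -0.974]] F [-0.4  0.1 -0.1] op 0.24 ff 0.0 q [ 0.08  0.99  0.2   0.69 -0.22  1.69 -0.24]
62 flap theta 1.7625350899227057
side 68 [-0.01526682 -0.01737132  0.05511526] [-0.00485052  0.01648019  0.07770843]
[-0.00940311 -0.00249484  0.07474969] ((-9.847643852233887, -0.7216167449951172), (9.879653930664062, 31.990633010864258), 1.4819148778915405)
top 4 [-0.01481259  0.03451503  0.05503932] [-0.00539977  0.03792298  0.05758933]
T [[-0.0004, -0.0294, 0.0111], [-0.0003, -0.0298, 0.0097], [-0.0003, -0.0302, 0.0083], [0.0003, -0.0208, 0.0146], [0.0003, -0.0211, 0.0141], [0.0003, -0.0215, 0.0136], [0.0003, -0.0218, 0.013], [-0.0, -0.0, 0.024], [-0.0, -0.0, 0.024], [-0.0, -0.0, 0.024], [-0.0, -0.0, 0.024], [-0.0, -0.0, 0.024]] 
W [[-0.046, 0.001, -0.001], [-0.046, 0.001, -0.001], [-0.046, 0.001, -0.001], [-0.025, -0.0, -0.0], [-0.025, 0.0, 0.0], [-0.025, 0.0, -0.0], [-0.025, -0.0, -0.0], [0.0, -0.0, 0.0], [0.0, -0.0, -0.0], [0.0, -0.0, -0.0], [0.0, -0.0, 0.0], [0.0, -0.0, 0.0]]
```

Emit:
{"name": "servo_tool", "arguments": {
  "translation": [
    [0, -0.029, 0.007],
    [0, -0.03, 0.007],
    [0, -0.03, 0.006],
    [0, -0.021, 0.01],
    [0, -0.021, 0.01],
    [0, -0.022, 0.01],
    [0, -0.022, 0.01],
    [0, 0, 0],
    [0, 0, 0]
  ],
  "turn": [
    [-0.046, 0, 0],
    [-0.046, 0, 0],
    [-0.046, 0, 0],
    [-0.025, 0, 0],
    [-0.025, 0, 0],
    [-0.025, 0, 0],
    [-0.023, 0, 0],
    [0, 0, 0],
    [0, 0, 0]
  ],
  "grip": 0.45
}}

```text
clock: 17.18
tool_pos: [0.5694, -0.0474, 0.265]
eef_rot: [0.847, 0.532, -0.001, 0.002]
contact_force: [0.4, -0.9, 0.7]
opening: 0.45
finger_force: 0.0
```

Run:
```python
from h import *
st()
a=np.radians(-25.6);x=np.array([np.cos(a),np.sin(a),0]);y=np.array([-x[1],x[0],0])
s=optics.snapshot("wrist");E=(cloud(s)-[.5746,-.0501,0])@np.c_[x,y,[0,0,1]]
m=(E[...,2]>.07)&(E[...,2]<.079)&(abs(E[...,0]+.01)<.03)&(abs(E[...,1])<.04);t=E[m];print(len(t),t.mean(0),cv2.minAreaRect((t[:,:2]*1000).astype(np.float32)))
save(s["img"],"w2.png")
c=np.array([.5746,-.0501])-.01*x[:2]
print(need([c[0],c[1],.047],down(-25.6)))
```

```text
17.175 [ 0.5694 -0.0474  0.265 ] [[0.434, 0.901, 0.001], [0.901, -0.434, -0.003], [-0.003, 0.002, -1.0]] F [ 0.4 -0.9  0.7] op 0.45 ff 0.0 q [-0.13  0.59  0.23  1.71 -0.16  0.85 -0.29]
239 [-0.01125261  0.00248742  0.07491969] ((-11.313826560974121, 2.167034149169922), (28.954662322998047, 9.022682189941406), 89.75908660888672)
(array([ 0.0005, -0.0051,  0.2181]), array([ 0.0026,  0.0026, -0.0027]))
```

View pics/w2.png

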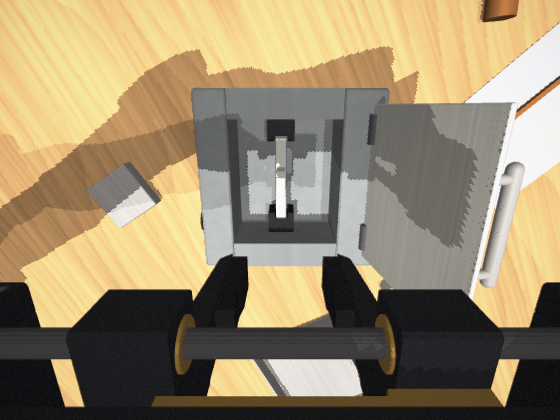

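The well is open. The cassette stands at (281,175), in line between the fingers, and the flap is leaning clear to the right. Descending to the tab.

Emit:
{"name": "servo_tool", "arguments": {
  "translation": [
    [0, -0.003, 0.03],
    [0, -0.002, 0.035],
    [0, 0, 0.035],
    [0, 0, 0.035],
    [0, 0, 0.03],
    [0, 0, 0.02],
    [0, 0, 0],
    [0, 0, 0]
  ],
  "turn": [
    [0.002, 0.002, -0.003],
    [0, 0, 0],
    [0, 0, 0],
    [0, 0, 0],
    [0, 0, 0],
    [0, 0, 0],
    [0, 0, 0],
    [0, 0, 0]
  ]
}}

```text
clock: 18.23
tool_pos: [0.5652, -0.0455, 0.0805]
eef_rot: [0.846, 0.533, 0.0, 0.001]
contact_force: [-0.3, 0.0, 0.1]
opening: 0.451
finger_force: 0.0
```

Run:
```python
from h import *
st()
a=np.radians(-25.6);x=np.array([np.cos(a),np.sin(a),0])
c=np.array([.5746,-.0501])-.0105*x[:2]
print(need([c[0],c[1],.047],down(-25.6)))
```

```text
18.225 [ 0.5652 -0.0455  0.0805] [[0.432, 0.902, 0.001], [0.902, -0.432, -0.001], [-0.0, 0.001, -1.0]] F [-0.3  0.   0.1] op 0.451 ff 0.0 q [-0.08  0.85  0.13  1.87 -0.23  0.43 -0.23]
(array([-0.    , -0.    ,  0.0335]), array([0.0011, 0.0002, 0.0003]))
```

Emit:
{"name": "servo_tool", "arguments": {
  "translation": [
    [0, 0, 0.015],
    [0, 0, 0.012],
    [0, 0, 0.006],
    [0, 0, 0],
    [0, 0, 0]
  ],
  "turn": [
    [0, 0, 0],
    [0, 0, 0],
    [0, 0, 0],
    [0, 0, 0],
    [0, 0, 0]
  ]
}}

```text
clock: 18.85
tool_pos: [0.5641, -0.0451, 0.0471]
eef_rot: [0.846, 0.533, -0.0, 0.0]
contact_force: [0.2, 0.4, -0.4]
opening: 0.449
finger_force: 0.0
```

Emit:
{"name": "servo_tool", "arguments": {
  "translation": [
    [0, 0, 0],
    [0, 0, 0],
    [0, 0, 0],
    [0, 0, 0],
    [0, 0, 0],
    [0, 0, 0],
    [0, 0, 0]
  ],
  "turn": [
    [0, 0, 0],
    [0, 0, 0],
    [0, 0, 0],
    [0, 0, 0],
    [0, 0, 0],
    [0, 0, 0],
    [0, 0, 0]
  ],
  "grip": 0,
  "grip_force": 30
}}

```text
clock: 19.73
tool_pos: [0.5642, -0.0451, 0.0471]
eef_rot: [0.846, 0.533, -0.0, 0.0]
contact_force: [1.1, 0.2, 1.6]
opening: 0.128
finger_force: 30.0
```

The opening of 11.3 mm suggests the tips are pinching the 12 mm plate below the tab. I'll regrip 7 mm higher so they hold the tab alone.

Emit:
{"name": "servo_tool", "arguments": {
  "translation": [
    [0, 0, 0],
    [0, 0, 0],
    [0, 0, 0],
    [0, 0, -0.004],
    [0, 0, -0.003],
    [0, 0, 0],
    [0, 0, 0]
  ],
  "turn": [
    [0, 0, 0],
    [0, 0, 0],
    [0, 0, 0],
    [0, 0, 0],
    [0, 0, 0],
    [0, 0, 0],
    [0, 0, 0]
  ],
  "grip": 0.3
}}

```text
clock: 20.6
tool_pos: [0.564, -0.045, 0.054]
eef_rot: [0.846, 0.533, -0.0, -0.0]
contact_force: [0.5, 1.9, 0.2]
opening: 0.298
finger_force: 0.0
```

Emit:
{"name": "servo_tool", "arguments": {
  "translation": [
    [0, 0, 0],
    [0, 0, 0],
    [0, 0, 0],
    [0, 0, 0],
    [0, 0, 0],
    [0, 0, 0]
  ],
  "turn": [
    [0, 0, 0],
    [0, 0, 0],
    [0, 0, 0],
    [0, 0, 0],
    [0, 0, 0],
    [0, 0, 0]
  ],
  "grip": 0,
  "grip_force": 35
}}

```text
clock: 21.35
tool_pos: [0.5639, -0.045, 0.0539]
eef_rot: [0.846, 0.533, -0.001, -0.0]
contact_force: [-0.7, 1.2, -2.1]
opening: 0.108
finger_force: 34.9
```

Emit:
{"name": "servo_tool", "arguments": {
  "translation": [
    [0, 0, -0.006],
    [0, 0, -0.012],
    [0, 0, -0.02],
    [0, 0, -0.025],
    [0, 0, -0.025],
    [0, 0, -0.025],
    [0, 0, -0.02],
    [0, 0, -0.012],
    [0, 0, 0]
  ],
  "turn": [
    [0, 0, 0],
    [0, 0, 0],
    [0, 0, 0],
    [0, 0, 0],
    [0, 0, 0],
    [0, 0, 0],
    [0, 0, 0],
    [0, 0, 0],
    [0, 0, 0]
  ]
}}

```text
clock: 22.48
tool_pos: [0.5645, -0.045, 0.1999]
eef_rot: [0.846, 0.533, 0.0, 0.0]
contact_force: [-0.6, 0.0, -1.6]
opening: 0.112
finger_force: 34.9
```

Emit:
{"name": "servo_tool", "arguments": {
  "translation": [
    [-0.015, 0, 0],
    [-0.03, 0, 0],
    [-0.035, 0, 0],
    [-0.035, 0, 0],
    [-0.035, 0, 0],
    [-0.03, 0, 0],
    [-0.02, 0, 0],
    [0, 0, 0]
  ],
  "turn": [
    [0, 0, 0],
    [0, 0, 0],
    [0, 0, 0],
    [0, 0, 0],
    [0, 0, 0],
    [0, 0, 0],
    [0, 0, 0],
    [0, 0, 0]
  ]
}}

```text
clock: 23.48
tool_pos: [0.4756, -0.2278, 0.1984]
eef_rot: [0.847, 0.531, -0.002, -0.001]
contact_force: [0.9, 0.5, -1.8]
opening: 0.107
finger_force: 34.9
```

Run:
```python
from h import *
st()
d=np.load("side0.npz");P=d["P"]
m=(P[...,2]>.022)&(P[...,2]<.04)&(abs(P[...,0]-.467)<.1)&(abs(P[...,1]+.376)<.12);q=P[m];print("tray side",len(q),cv2.minAreaRect((q[:,:2]*1000).astype(np.float32)))
d=np.load("top0.npz");P=d["P"]
m=(P[...,2]>.022)&(P[...,2]<.04)&(abs(P[...,0]-.467)<.1)&(abs(P[...,1]+.376)<.12);q=P[m];print("tray top",len(q),cv2.minAreaRect((q[:,:2]*1000).astype(np.float32)),np.median(q[:,2]))
# long-side fits
for e in (q[:,0].min(),q[:,0].max()):
    t=q[abs(q[:,0]-e)<.006];print(np.degrees(np.polyfit(t[:,1],t[:,0],1)[0]),len(t))
plan([([.467,-.376,.1459],down(0),7)])
```

```text
23.475 [ 0.4756 -0.2278  0.1984] [[0.436, 0.9, -0.003], [0.9, -0.436, -0.001], [-0.002, -0.003, -1.0]] F [ 0.9  0.5 -1.8] op 0.107 ff 34.85367474029772 q [ 0.26  0.63  0.15  1.91 -0.15  0.62  0.06]
tray side 940 ((467.00244140625, -375.9159240722656), (140.17840576171875, 183.8788604736328), 0.36882156133651733)
tray top 478 ((467.1050720214844, -375.97357177734375), (183.68284606933594, 138.79103088378906), 89.99011993408203) 0.029489660584932013
-0.3882787504990929 120
-0.11732311671449971 131
T [[-0.0196, 0.0081, 0.0075], [-0.0201, 0.0069, 0.0075], [-0.0205, 0.0055, 0.0075], [-0.0208, 0.0042, 0.0075], [-0.021, 0.0029, 0.0075], [-0.0212, 0.0015, 0.0075], [-0.0212, 0.0001, 0.0075]] 
W [[-0.0, 0.0, -0.064], [-0.0, 0.0, -0.064], [-0.0, 0.0, -0.064], [-0.0, 0.0, -0.064], [-0.0, 0.0, -0.064], [-0.0, 0.0, -0.064], [-0.0, 0.0, -0.064]]
```

Tray centre is (0.467,-0.376) and its yaw is about 0.2°.

Emit:
{"name": "servo_tool", "arguments": {
  "translation": [
    [-0.02, 0.008, 0.007],
    [-0.02, 0.007, 0.007],
    [-0.02, 0.006, 0.007],
    [-0.021, 0.004, 0.007],
    [-0.021, 0.003, 0.007],
    [-0.021, 0.002, 0.007],
    [-0.021, 0, 0.007],
    [0, 0, 0],
    [0, 0, 0]
  ],
  "turn": [
    [0, 0, -0.064],
    [0, 0, -0.064],
    [0, 0, -0.064],
    [0, 0, -0.064],
    [0, 0, -0.064],
    [0, 0, -0.064],
    [0, 0, -0.064],
    [0, 0, 0],
    [0, 0, 0]
  ]
}}

```text
clock: 24.6
tool_pos: [0.4709, -0.3717, 0.1499]
eef_rot: [0.706, 0.708, 0.0, -0.001]
contact_force: [-0.0, 0.4, -1.1]
opening: 0.11
finger_force: 34.9
```

Run:
```python
from h import *
st()
print(need([.467,-.376,.1459],down(0.2)))
s=optics.snapshot("side");P=cloud(s);I=s["img"]
m=(abs(P[...,0]-.467)<.06)&(abs(P[...,1]+.376)<.08)&(P[...,2]>.06)&(P[...,2]<.145);q=P[m];print(len(q),q.min(0),q.max(0),np.percentile(q[:,2],[1,5]))
# broad face normal & long direction
f=q[q[:,2]<.14];c=f-f.mean(0);u,S,vt=np.linalg.svd(c,full_matrices=False);print(vt.round(3),S)
k=cv2.resize(I[120:420,180:480],(600,600));save(k,"s3.png")
```

```text
24.6 [ 0.4709 -0.3717  0.1499] [[-0.003, 1.0, -0.001], [1.0, 0.003, 0.001], [0.001, -0.001, -1.0]] F [-0.   0.4 -1.1] op 0.11 ff 34.853824629681185 q [ 0.6   0.77 -0.02  1.73  0.02  0.65  0.58]
(array([-0.0043, -0.0039,  0.004 ]), array([-0.0011, -0.0014, -0.001 ]))
232 [ 0.46385333 -0.42068032  0.104137  ] [ 0.47679913 -0.35060692  0.14495202] [0.10547294 0.10753105]
[[-0.121  0.992 -0.043]
 [ 0.034 -0.039 -0.999]
 [ 0.992  0.122  0.029]] [0.27605655 0.14144403 0.04319169]
```

View pics/s3.png

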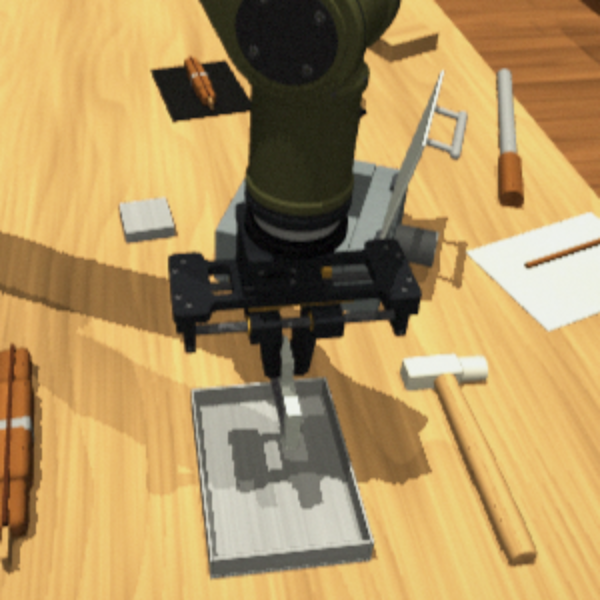

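The cassette hangs upright from the gripper at (290,420) over the tray. The flap is well open at (415,140), the clamp is on the mat, and the other things haven't moved. Fine centring next.

Emit:
{"name": "servo_tool", "arguments": {
  "translation": [
    [-0.002, -0.002, 0.002],
    [-0.002, -0.002, 0.002],
    [0, 0, 0],
    [0, 0, 0],
    [0, 0, 0],
    [0, 0, 0],
    [0, 0, 0],
    [0, 0, 0]
  ],
  "turn": [
    [-0.001, -0.001, -0.001],
    [0, 0, 0],
    [0, 0, 0],
    [0, 0, 0],
    [0, 0, 0],
    [0, 0, 0],
    [0, 0, 0],
    [0, 0, 0]
  ]
}}

```text
clock: 25.65
tool_pos: [0.4665, -0.3776, 0.1461]
eef_rot: [0.706, 0.708, -0.0, 0.001]
contact_force: [-0.3, 0.7, -2.6]
opening: 0.11
finger_force: 34.9
```

Run:
```python
from h import *
st()
print(need([.467,-.376,.1459],down(0.2)))
s=optics.snapshot("side");P=cloud(s)
m=(abs(P[...,0]-.467)<.06)&(abs(P[...,1]+.376)<.08)&(P[...,2]>.06)&(P[...,2]<.14);q=P[m];print(len(q),q.min(0),q.max(0))
for lo in (.1,.115,.13):
    t=q[(q[:,2]>lo)&(q[:,2]<lo+.012)];e=t[t[:,1]<t[:,1].min()+.004];print(lo,t[:,1].min(),e[:,0].min(),e[:,0].max())
    t2=t[t[:,1]>t[:,1].min()+.006]
    if len(t2)>3: print("face yaw",np.degrees(np.arctan(np.polyfit(t2[:,1],t2[:,0],1)[0])),len(t2))
```

```text
25.65 [ 0.4665 -0.3776  0.1461] [[-0.003, 1.0, 0.0], [1.0, 0.003, -0.001], [-0.001, 0.0, -1.0]] F [-0.3  0.7 -2.6] op 0.11 ff 34.85378513170872 q [ 0.61  0.77 -0.02  1.73  0.02  0.63  0.59]
(array([0.0015, 0.0005, 0.0002]), array([ 0.0001,  0.0013, -0.0005]))
211 [ 0.45924904 -0.42656035  0.09985312] [ 0.47239952 -0.35831903  0.13995495]
0.1 -0.42613925253895846 0.4606900980035761 0.4723995233276435
face yaw -0.30372369251026043 24
0.115 -0.42622562751538684 0.4603674391948923 0.47184710871096186
face yaw -0.2705107613636531 30
0.13 -0.42656035022297634 0.4603382819917241 0.4718698592185446
face yaw -0.44166401290299706 26
```

```bash
python3 -c "
from h import *
print(r.finish_job())"
```

```text
the job is handed in; nothing more can be done
None
```

The job is handed in: the clamp lies on the mat, the flap is open at about 1.76 rad, and the gripper holds the cassette upright over the tray's centre (within 2 mm), in line with its long side, lower edge at 0.10 m.

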